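Chaff box lid: clear the handle, try the latch, hold the lid open

ROBOT

A 7-joint arm with a two-finger parallel gripper is mounted at the origin on the work surface. World frame = base frame: x ahead of the robot, y to its left, z up, the work surface at z = 0. Lengths are in m, angles in rad, forces in N, time in s.
With the tool pointing down it reaches from about 0.4 to 0.85 m from the base axis. Payload 4.5 kg.
Tool frame: the origin (TCP) lies at the very end of the fingers, on their centre line; the grasp point (between the pads) lies 19 mm behind it; z points along the fingers, y is the line along which they close (so a half turn about z gives the same grasp; the last joint's range is limited). The gripper opens to 88 mm and grips with 3 to 60 N. Pads are 18 mm wide; open, the fingers measure 123 mm over their backs; the gripper's body (75 mm by 187 mm) begins 45 mm behind the grasp point.
Start: joints at [1.384, 0.689, -0.195, 1.565, 0.157, 0.902, -0.215], TCP at [0.137, -0.61, 0.239] pointing down, gripper open.
Joint ranges: [-3.01, 3.01], [-0.46, 2.08], [-1.47, 1.51], [0.13, 2.56], [-1, 4.14], [0.04, 2.09], [-2.66, 2.66]. Speed limits (rad/s): [2.57, 2.57, 3.14, 3.14, 3.14, 3.14, 3.14].

INTERFACE

Orientations are given as a unit quaternion [x, y, z, w].
In Python, from plant import r, optics gives the robot as it stands.
- The arm moves only by the tool servo_tool, never from a script. Its arguments are lists of equal length, an entry for each row: "translation": the shift along the tool's x, y, z in m, a list of three; "turn": the turn, a rotation vector about the tool's x, y, z in rad, a list of three. In form: {"translation": [[dx, dy, dz], ...], "turn": [[rx, ry, rz], ...]}. A call has 1 to 10 rows; each row shifts and turns the commanded pose from where the row before left it, along the tool's axes as they then stand; what a row does not reach is not made up. A row lasts 1/8 s, in which the tool goes at most 62.5 mm and 10.7 degrees, less where a joint would pass 70% of its speed; a pose out of reach is approached as far as the arm can. A call is refused whole if a number of a shift passes 0.0625 or a number of a turn 0.188, either way. A call with a gripper value outside its range is refused whole. "grip" is the opening, from 0 (shut) to 1 (fully open), set as the call begins (left out, the last holds). The fingers move at their own pace and stop on an object; "grip_force" is the grip in N (left out, the last holds). Time passes only in rows, so rows that do not move let the fingers close. It gives the time, the measured TCP pose, the force, the opening and the grip force at its end, in the units of the state.
- r.get_state(): the state, without advancing time (a new reading comes with each control period).
- optics.snapshot(name): name is "scene" or "top"; returns a dict with "img" (400x640x3 uint8, red, green, blue), "z_map" (400x640 float32, m along the optical axis (not along the pixel's ray), 0 where there is no reading), "mtx" (3x3 intrinsics, pixels), "R" (3x3) and "t" (3): a world point X has camera coordinates R X + t. Camera axes: x right, y down, z forward; pixel columns grow to the right and rows downward; lengths in m; the calibration is good to about 2 mm. A picture is of the moment at which its call begins.
- r.finish_job(): hands the job in; it is judged then, once.
The state is a dict: "clock": time; "q": joint angles; "qd": joint speeds; "joint_torque": joint torques, N m; "tool_pos": TCP position; "eef_rot": TCP orientation; "contact_force": force on the tool from outside, world axes, zero at the start; "moment": the same for the moment, N m; "opening": opening from 0.0 (shut) to 1.0 (fully open); "finger_force": force on a finger pad.
Only numpy, scipy, OpenCV 4.12 (cv2) and the standard library are available. Lean on these libraries where they do the work, as an engineer would, in place of code of your own. Each camera call takes 0.05 s, during which the arm holds its last target. There are 200 camera calls.

TASK

The chaff box beside the coffee roaster has to be emptied. Lift the steel dipper off the lid's bar handle and stand it upright on the counter; then pull up on the bar handle to try the lid before you touch the latch knob, and if the latch proves to be caught, do not force it but turn its wing knob anticlockwise to free the lid. Raise the lid by its bar handle to about half open (some 45 degrees) and finish while still holding it there, because nothing else keeps it up; leave the jar, bowl and sampler where they are.

Things in the scene. Friction and masses are not known exactly. Their poses are not given: they have to be found in the camera images.
- box: Black sheet-steel chaff box, fixed to the counter, 190 (its x) by 250 (its y) by 136 mm high; origin at the centre of its underside, z up. Its front looks to its own -x; the lid is hinged along the top of its back (+x). A round aluminium duct, 84 mm across, axis 70 mm up, leaves the back along its +x for over 700 mm.
- lid (a joint): Stainless lid (198 by 254 by 4 mm, its top 140 mm above the counter when shut, 0.5 to 0.8 kg with its fittings): opening angle, 0 shut, grows as its front rises. Swings freely, falls shut when let go below 1.4 rad. If the latch is caught it lifts about 0.02 rad (5 mm at the bar) and stops dead; if not, it just comes up with 2 to 5 N at the bar.
- lid_hinge (a point): Middle of the lid's hinge line, at the top of the box's back: 95 mm along box +x from the box's centre, 136 mm above the counter. The hinge line runs along box y.
- bar (a point): Centre of the lid's bar handle: round steel bar 12 mm thick, 210 mm long, along box y, an arm at each end. Lid shut: 45 mm in front of the box's front face (140 mm along box -x from the box's centre), 162 mm above the counter, 22 mm above the lid's top; 235 mm from the hinge line. Moves with the lid. The round bar can turn between the fingers as the lid swings.
- handle: The bar handle with its two end arms, fixed to the lid; its origin lies on the hinge line (same place as point lid_hinge) and its axes are the box's, turned with the lid. Take it at point bar.
- knob (a joint): The latch's black wing knob: 0 latched (wing along box x), turns anticlockwise seen from above up to 1.4 rad, fully released; the tongue is clear of the strike from about 1.0 rad on. It stays where it is left; stiff by about 0.05 N m.
- knob_grip (a point): Grip point of the wing knob, on its vertical axis, 22 mm above the lid's top (162 mm above the counter when shut), on the lid's midline, 55 mm along box -x from the box's centre. Wing 36 mm long (its x), 10 mm thick, from 6 to 34 mm above the lid, over a round foot 28 mm across, 6 mm high. Moves with the lid.
- tongue: The latch's steel tongue, on the knob's spindle below the lid, out of sight; origin on the knob's axis at the lid's top. Latched, it points to the front, under a strike plate inside the box. The strike's screws work loose in their slots: it may have slid aside so that it no longer catches, and nothing outside shows which; only a pull on the lid tells.
- dipper: Stainless dipper, 0.10 to 0.20 kg: flat-bottomed cup 60 mm across the rim, 55 mm high; a strap handle 16 mm wide (its y) rises from its -x side, bends to +x into a hook above the cup, 128 mm in all. Origin at the centre of its underside, z up. At the start it hangs by the hook on the bar, within 50 mm of the bar's middle, underside 43 mm above the counter.
- dipper_hook (a point): Inside top of the dipper's hook, 125 mm above its underside, on the cup's axis. The hook's two legs lie along dipper x on either side of the bar: 23 mm over their outsides, 17 mm inside, 16 mm wide along dipper y, metal 3 mm thick; the free leg, on the +x side (towards the box), reaches 26 mm below this point: raise the hook 30 mm, then move it away from the box.
- jar: Bystander: amber glass storage jar with a steel cap, 70 mm across, 110 mm high, standing behind the box; origin at the centre of its underside.
- bowl: Bystander: white cupping bowl, 96 mm across, 55 mm high, standing in front of the box; origin at the centre of its underside.
- trier: Bystander: bean sampler lying on the counter along the box's side: a steel tube with a turned wooden handle, 215 mm long along its x, 24 mm thick; origin near its middle on the counter.
Things that resemble listed ones, but are neither listed nor needed, are in the scene too. Leave any green or pink look-alike of the dipper alone.

How it is judged:
On the way, in this order (a step that is already met when the one before it is completed fails the run):
1. the dipper stands upright on the counter and has been let go (height (world z) of dipper below 0.006 m and angle between dipper's own z axis and vertical below 0.15 rad and contact force between the fingers and dipper below 0.1 N and linear speed of dipper below 0.03 m/s), for 0.2 s.
2. the lid has been tried by its bar handle with the knob still in its latched place: either the tongue has come up against the strike, or the lid has come up freely (value of joint knob below 0.2 rad and contact force between the fingers and handle above 1 N and (contact force between tongue and box above 2 N or value of joint lid above 0.1 rad)), for 0.05 s.
At the end, for the whole second after the job is handed in: The lid stands still between 0.55 and 1.25 rad (32 to 72 degrees) open, held by the fingers on its bar handle (more than 1 N), and the dipper stands on the counter, upright within 0.15 rad (value of joint lid between 0.55 and 1.25 rad and velocity of joint lid between -0.05 and 0.05 rad/s and contact force between the fingers and handle above 1 N and height (world z) of dipper below 0.006 m and angle between dipper's own z axis and vertical below 0.15 rad); the arm keeps its last pose, push and grip.
It fails at once if the latch is forced: the tongue is pulled against the strike with more than 70 N (contact force between tongue and box above 70 N).
It fails at once if the dipper is dropped: it falls, out of the fingers, faster than 0.7 m/s (contact force between the fingers and dipper below 0.01 N and linear speed of dipper above 0.7 m/s).
It fails at once if the jar is moved more than 40 mm (distance of jar from where it was at the start of the episode above 0.04 m).
It fails at once if the bowl is moved more than 40 mm (distance of bowl from where it was at the start of the episode above 0.04 m).
It fails at once if the sampler is moved more than 40 mm (distance of trier from where it was at the start of the episode above 0.04 m).
It also fails if it takes over 61 s, if anything falls off the work surface, if the arm or the gripper's body presses on something with over 40 N, if the wrist force passes 120 N, or if a joint passes its speed limit or range.

## Working session

There is one attempt and no reset: what is moved stays moved. The work goes in short steps, Python scripts to look and compute and a tool call to move; the robot and the scene stay as the last step left them, time stands still between calls to the robot, and variables do not carry over. Pictures are saved under pics/ and viewed, at most 10 in all, crops included, and the job is handed in when it is done.

Besides the shell and the picture viewer there is one more tool, called after "Call:" by a JSON object that holds its "api" and its "payload". servo_tool: Moves the arm, as the interface text tells. Its arguments: {"type":"object","properties":{"translation":{"type":"array"},"turn":{"type":"array"},"grip":{"type":"number"},"grip_force":{"type":"number"}},"required":["translation","turn"]}

```bash
mkdir -p pics; cat > h.py <<'E'
import numpy as np, cv2
from plant import r, optics
def snap(n,f):
    s=optics.snapshot(n); cv2.imwrite(f'pics/{f}.png',s['img'][:,:,::-1]); np.savez(f'pics/{f}.npz',**s); return s
def world(s,u,v,z=None):
    K=s['mtx'];d=np.linalg.inv(K)@np.array([u,v,1.])
    R=s['R'];t=s['t']
    if z is None: return R.T@(d*s['z_map'][int(v),int(u)]-t)
    c=-R.T@t; w=R.T@d; return c+w*(z-c[2])/w[2]
def cloud(s):
    v,u=np.mgrid[:400,:640]; d=np.stack([u,v,np.ones_like(u)],-1)@np.linalg.inv(s['mtx']).T*s['z_map'][...,None]
    return (d-s['t'])@s['R']
E
python3 - <<'E'
from h import *
snap('scene','s0');snap('top','t0')
st=r.get_state();print({k:np.round(v,3) for k,v in st.items()})
E
```

```text
{'clock': np.float64(0.1), 'q': array([ 1.384,  0.69 , -0.195,  1.566,  0.157,  0.903, -0.215]), 'qd': array([ 0.001, -0.001,  0.   , -0.002, -0.001,  0.001, -0.   ]), 'joint_torque': array([-3.0000e-03, -5.2849e+01, -1.2710e+00, -1.5384e+01, -5.3000e-02,
        2.0000e-03,  0.0000e+00]), 'tool_pos': array([ 0.137, -0.609,  0.238]), 'eef_rot': array([ 0.994,  0.11 , -0.   , -0.001]), 'contact_force': array([ 0.805, -0.535,  0.388]), 'moment': array([ 0.013,  0.005, -0.022]), 'finger_force': np.float64(0.0), 'opening': np.float64(1.001)}
```

View pics/s0.png

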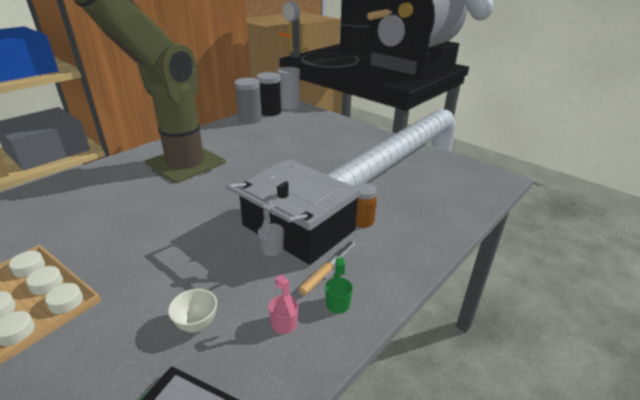

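View pics/t0.png

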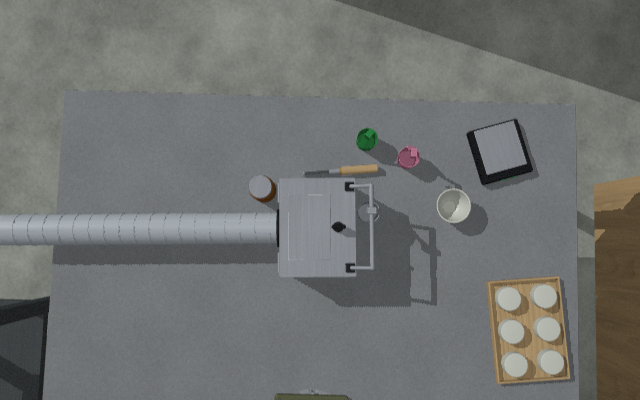

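The top view shows the box at about (317,227), the bar as a vertical line at x≈372 from y≈187 to 267, and the hook at about (372,211). The knob is at (338,227), the bowl at (453,205) and the jar at (262,188). Now I'll measure.

```bash
python3 - <<'E'
from h import *
np.set_printoptions(precision=4,suppress=True)
s=dict(np.load('pics/t0.npz'))
print(-s['R'].T@s['t'],s['R'],s['mtx'][0,0])
for n,u,v,z in [('bar',372,187,.168),('bar',372,265,.168),('hook',372,211,.171),('knob',338,227,.174),('lidTL',279,180,.14),('lidBL',279,276,.14),('lidTR',356,179,.14),('lidBR',355,277,.14),('bowl',453,205,.055),('jar',262,187,.11),('pink',409,157,.128),('trier',345,170,.024)]:
    print(n,world(s,u,v,z),world(s,u,v))
b=s['img'][130:300,240:500,::-1]; cv2.imwrite('pics/c0.png',cv2.resize(b,None,fx=3,fy=3,interpolation=cv2.INTER_CUBIC))
z=dict(np.load('pics/s0.npz'))['img'][170:270,210:350,::-1]; cv2.imwrite('pics/c1.png',cv2.resize(z,None,fx=5.5,fy=5.5,interpolation=cv2.INTER_CUBIC))
# lid rectangle, bar and hook by cloud
P=cloud(s); m=(abs(P[...,2]-.14)<.004); 
pts=np.argwhere(m); m2=m.astype(np.uint8); n,l,st,c=cv2.connectedComponentsWithStats(m2)
i=1+np.argmax(st[1:,4]); X=P[l==i][:,:2].astype(np.float32); print('lid',cv2.minAreaRect(X),st[i])
m=(P[...,2]>.150)&(P[...,2]<.185); q=np.argwhere(m);print(len(q))
for row in range(183,272,4): 
    c=[(u,np.round(P[row,u],3)) for u in range(360,385) if m[row,u]]
    if c: print(row,c[0][0],c[-1][0],np.mean([a[1] for a in c],0))
E
```

```text
[ 0.5321 -0.0046  1.4604] [[ 0.0294 -0.9996  0.0019]
 [-0.9964 -0.0295 -0.0792]
 [ 0.0792  0.0004 -0.9969]] 509.06913481705345
bar [ 0.6692 -0.1395  0.168 ] [ 0.6693 -0.1396  0.1665]
bar [ 0.4716 -0.1437  0.168 ] [ 0.4715 -0.1438  0.1665]
hook [ 0.6077 -0.1405  0.171 ] [ 0.6078 -0.1408  0.1681]
knob [ 0.5645 -0.0552  0.174 ] [ 0.5645 -0.0552  0.1736]
lidTL [0.6833 0.1006 0.14  ] [0.6835 0.1007 0.1382]
lidBL [0.4352 0.0918 0.14  ] [0.4253 0.1015 0.0063]
lidTR [ 0.6919 -0.1002  0.14  ] [ 0.7091 -0.1105 -0.0025]
lidBR [ 0.4383 -0.1036  0.14  ] [ 0.4286 -0.1139  0.003 ]
bowl [ 0.6377 -0.3765  0.055 ] [ 0.6417 -0.3905  0.002 ]
jar [0.6666 0.1476 0.11  ] [0.6659 0.1468 0.117 ]
pink [ 0.756  -0.2398  0.128 ] [ 0.7595 -0.2435  0.1069]
trier [ 0.7307 -0.0767  0.024 ] [ 0.7315 -0.077   0.0184]
lid ((0.5656754970550537, -0.000905849039554596), (0.2565334737300873, 0.20016442239284515), 2.055018901824951) [ 278  177   78  100 6199]
620
183 365 372 [ 0.6799 -0.1308  0.1625]
187 360 373 [ 0.6697 -0.129   0.1615]
191 369 373 [ 0.659  -0.1372  0.1678]
195 369 373 [ 0.6486 -0.1372  0.168 ]
199 369 373 [ 0.6384 -0.1376  0.1664]
203 369 373 [ 0.6282 -0.138   0.1654]
207 367 376 [ 0.6179 -0.1391  0.1695]
211 367 376 [ 0.6077 -0.1391  0.1699]
215 369 373 [ 0.5976 -0.1386  0.1676]
219 369 373 [ 0.5874 -0.1388  0.1666]
223 370 373 [ 0.5772 -0.1405  0.1658]
227 370 373 [ 0.5672 -0.1405  0.1675]
231 370 373 [ 0.557 -0.141  0.165]
235 370 373 [ 0.547  -0.1408  0.169 ]
239 370 374 [ 0.537  -0.1424  0.1664]
243 370 374 [ 0.527  -0.1428  0.166 ]
247 370 374 [ 0.517  -0.1428  0.1662]
251 370 374 [ 0.507  -0.143   0.1672]
255 370 374 [ 0.4966 -0.1432  0.1662]
259 370 374 [ 0.4866 -0.1438  0.1662]
263 370 374 [ 0.4768 -0.1434  0.1686]
267 360 374 [ 0.4659 -0.1317  0.1628]
```

View pics/c0.png

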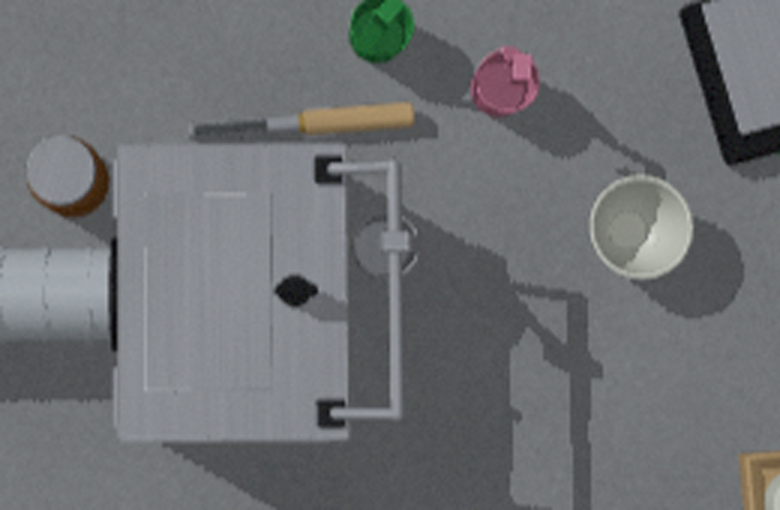

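View pics/c1.png

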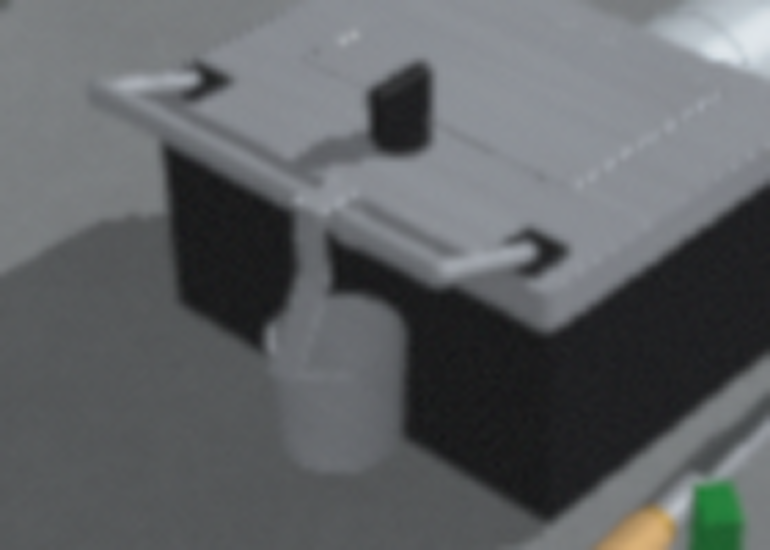

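The crop shows the dipper hook on the bar at x≈0.611, y≈-0.139 (z 0.171 as it should be). The strap is on the front side, and the knob wing lies along box x. The box is yawed by about 2° past 90°, and the bar centre is at about (0.570,-0.140). I'll approach with the tool y along box x.

```bash
cat >> h.py <<'E'
from scipy.spatial.transform import Rotation as Ro
def to(x,y,z,yaw=.035):
    st=r.get_state(); R=Ro.from_quat(st['eef_rot']); T=Ro.from_euler('z',yaw)*Ro.from_quat([1,0,0,0])
    p=np.array(st['tool_pos']); d=np.array([x,y,z])-p
    print('pos',np.round(p,4),'turn',np.round((R.inv()*T).as_rotvec(),4),'now',np.round(R.inv().apply(d),4),'after turn',np.round(T.inv().apply(d),4),'F',np.round(st['contact_force'],2),'M',np.round(st['moment'],2),'op',st['opening'],'t',st['clock'])
E
python3 -c "
from h import *
to(.611,-.139,.225)"
```

```text
pos [ 0.1367 -0.6093  0.238 ] turn [-0.0016  0.0002  0.1859] now [ 0.5658 -0.3549  0.0135] after turn [ 0.4904 -0.4534  0.013 ] F [ 0.8  -0.54  0.39] M [ 0.01  0.   -0.02] op 1.0005290998619687 t 0.1
```

Call:
{"api": "servo_tool", "payload": {"translation": [[0, 0, 0], [0.041, -0.038, 0], [0.041, -0.038, 0], [0.041, -0.038, 0], [0.041, -0.038, 0], [0.041, -0.038, 0], [0.041, -0.038, 0], [0.041, -0.038, 0], [0.041, -0.038, 0], [0.041, -0.038, 0]], "turn": [[0, 0, 0.185], [0, 0, 0], [0, 0, 0], [0, 0, 0], [0, 0, 0], [0, 0, 0], [0, 0, 0], [0, 0, 0], [0, 0, 0], [0, 0, 0]], "grip": 0.46}}

```text
clock: 1.35
tool_pos: [0.4943, -0.2534, 0.2385]
eef_rot: [1.0, 0.018, -0.0, 0.0]
contact_force: [0.0, -1.0, -0.7]
opening: 0.458
finger_force: 0.0
```

```bash
python3 -c "
from h import *
to(.611,-.139,.2)"
```

```text
pos [ 0.4943 -0.2534  0.2385] turn [-0.      0.0006  0.0008] now [ 0.1207 -0.1102  0.0384] after turn [ 0.1206 -0.1103  0.0385] F [ 0.01 -1.   -0.71] M [ 0.02 -0.01 -0.02] op 0.45835787077730356 t 1.35
```

Call:
{"api": "servo_tool", "payload": {"translation": [[0.04, -0.036, 0], [0.04, -0.036, 0.012], [0.035, -0.032, 0.026], [0, 0, 0], [0, 0, 0]], "turn": [[0, 0, 0], [0, 0, 0], [0, 0, 0], [0, 0, 0], [0, 0, 0]]}}

```text
clock: 1.98
tool_pos: [0.6039, -0.1475, 0.2003]
eef_rot: [1.0, 0.018, -0.001, 0.0]
contact_force: [0.8, -0.5, 0.3]
opening: 0.461
finger_force: 0.0
```

```bash
python3 -c "
from h import *
to(.611,-.139,.146)
s=snap('top','t1');c=s['img'][160:290,280:460,::-1]; cv2.imwrite('pics/c2.png',cv2.resize(c,None,fx=4,fy=4,interpolation=cv2.INTER_CUBIC))
"
```

```text
pos [ 0.6039 -0.1475  0.2003] turn [0.0008 0.0016 0.0005] now [ 0.0075 -0.0083  0.0543] after turn [ 0.0074 -0.0083  0.0543] F [ 0.77 -0.51  0.29] M [-0.02  0.01 -0.03] op 0.4605551030318211 t 1.975
```

Correct and descend, then check before closing.

Call:
{"api": "servo_tool", "payload": {"translation": [[0.0075, -0.0083, 0], [0, 0, 0], [0, 0, 0.018], [0, 0, 0.018], [0, 0, 0.018], [0, 0, 0]], "turn": [[0, 0, 0], [0, 0, 0], [0, 0, 0], [0, 0, 0], [0, 0, 0], [0, 0, 0]]}}

```text
clock: 2.78
tool_pos: [0.6107, -0.1382, 0.1454]
eef_rot: [1.0, 0.018, -0.001, -0.0]
contact_force: [0.3, 0.6, 0.7]
opening: 0.46
finger_force: 0.0
```

```bash
python3 -c "
from h import *
to(.611,-.139,.146)
s=snap('scene','s2');c=s['img'][130:280,190:370,::-1]; cv2.imwrite('pics/c2.png',cv2.resize(c,None,fx=4,fy=4,interpolation=cv2.INTER_CUBIC))
"
```

```text
pos [ 0.6107 -0.1382  0.1454] turn [-0.0005  0.0029  0.0007] now [ 0.0003  0.0008 -0.0006] after turn [ 0.0003  0.0008 -0.0006] F [0.35 0.63 0.72] M [-0.01 -0.02  0.  ] op 0.46034680395938166 t 2.775
```

View pics/c2.png

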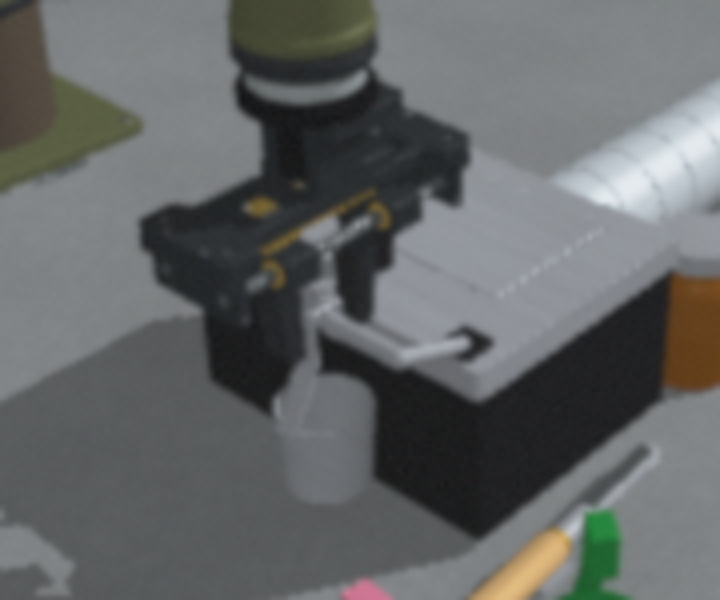

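The fingers straddle the hook with one finger either side of the bar, hook at about (320,300) in the crop. I'll close on it and lift a little.

Call:
{"api": "servo_tool", "payload": {"translation": [[0, 0, 0], [0, 0, 0], [0, 0, 0], [0, 0, 0], [0, 0, -0.01], [0, 0, -0.015], [0, 0, -0.015], [0, 0, -0.01], [0, 0, 0]], "turn": [[0, 0, 0], [0, 0, 0], [0, 0, 0], [0, 0, 0], [0, 0, 0], [0, 0, 0], [0, 0, 0], [0, 0, 0], [0, 0, 0]], "grip": 0.1, "grip_force": 20}}

```text
clock: 3.95
tool_pos: [0.6125, -0.1382, 0.1979]
eef_rot: [1.0, 0.018, 0.001, 0.0]
contact_force: [0.3, -0.1, -2.3]
opening: 0.262
finger_force: 20.0
```

```bash
python3 -c "
from h import *
to(.611,-.26,.195)"
```

```text
pos [ 0.6125 -0.1382  0.1979] turn [ 0.0003 -0.0022  0.0009] now [-0.0059  0.1217  0.003 ] after turn [-0.0057  0.1217  0.0029] F [ 0.28 -0.06 -2.26] M [0.05 0.04 0.04] op 0.26228762695262064 t 3.95
```

Call:
{"api": "servo_tool", "payload": {"translation": [[0, 0.02, 0], [0, 0.04, 0], [0, 0.04, 0], [0, 0.02, 0], [0, 0, 0.03], [0, 0, 0.03], [0, 0, 0.02], [0, 0, 0.006], [0, 0, 0]], "turn": [[0, 0, 0], [0, 0, 0], [0, 0, 0], [0, 0, 0], [0, 0, 0], [0, 0, 0], [0, 0, 0], [0, 0, 0], [0, 0, 0]]}}

```text
clock: 5.08
tool_pos: [0.6164, -0.2581, 0.1109]
eef_rot: [1.0, 0.018, 0.0, 0.0]
contact_force: [-0.9, -0.2, -1.5]
opening: 0.257
finger_force: 20.0
```

```bash
python3 -c "
from h import *
to(.611,-.26,.1025)
s=snap('scene','s3');c=s['img'][150:330,150:390,::-1]; cv2.imwrite('pics/c3.png',cv2.resize(c,None,fx=3,fy=3,interpolation=cv2.INTER_CUBIC))
"
```

```text
pos [ 0.6164 -0.2581  0.1109] turn [ 0.0001 -0.0003  0.001 ] now [-0.0055  0.0017  0.0084] after turn [-0.0055  0.0017  0.0084] F [-0.85 -0.17 -1.53] M [ 0.02 -0.03 -0.02] op 0.25720284958475503 t 5.075
```

View pics/c3.png

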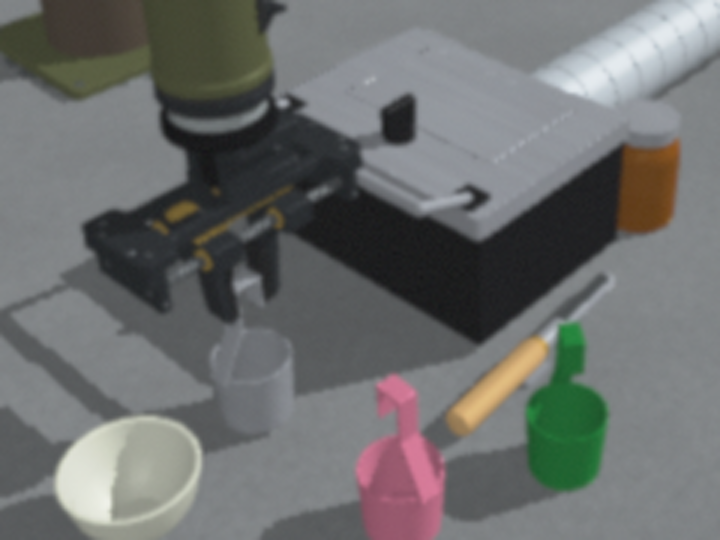

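The dipper hangs upright in the fingers at about (253,380) in the crop, clear of the bowl and just above the counter. Lower gently to contact.

Call:
{"api": "servo_tool", "payload": {"translation": [[0, 0, 0.003], [0, 0, 0.003], [0, 0, 0.0015], [0, 0, 0]], "turn": [[0, 0, 0], [0, 0, 0], [0, 0, 0], [0, 0, 0]]}}

```text
clock: 5.62
tool_pos: [0.6166, -0.2582, 0.1047]
eef_rot: [1.0, 0.018, 0.001, 0.0]
contact_force: [-1.3, 1.2, 5.1]
opening: 0.261
finger_force: 20.0
```

Call:
{"api": "servo_tool", "payload": {"translation": [[0, 0, 0], [0, 0, 0], [0, 0, 0], [0, 0, 0], [0, 0, -0.02], [0, 0, -0.03], [0, 0, -0.04], [0, 0, -0.02], [0, 0, 0]], "turn": [[0, 0, 0], [0, 0, 0], [0, 0, 0], [0, 0, 0], [0, 0, 0], [0, 0, 0], [0, 0, 0], [0, 0, 0], [0, 0, 0]], "grip": 0.46}}

```text
clock: 6.75
tool_pos: [0.6176, -0.2587, 0.2163]
eef_rot: [1.0, 0.018, 0.003, 0.001]
contact_force: [1.1, -0.6, -0.3]
opening: 0.462
finger_force: 0.0
```

```bash
python3 -c "
from h import *
s=snap('top','t4');P=cloud(s)
for row in range(220,262,6):
    m=(P[row,360:385,2]>.15)&(P[row,360:385,2]<.175);print(row,P[row,360:385][m].mean(0))
m=(abs(P[...,0]-.61)<.05)&(abs(P[...,1]+.26)<.05)&(P[...,2]>.1)&(P[...,2]<.14);print('hook',P[m].mean(0),P[m][:,2].max() if m.any() else 0)
to(.5705,-.14,.2)
snap('scene','s4');"
```

```text
220 [ 0.58495559 -0.13885022  0.16674603]
226 [ 0.56974324 -0.14037894  0.16746181]
232 [ 0.55451515 -0.14048078  0.16949971]
238 [ 0.53938462 -0.14098597  0.16776073]
244 [ 0.52428892 -0.14257795  0.16770437]
250 [ 0.50916497 -0.14301256  0.1666422 ]
256 [ 0.49407484 -0.14333275  0.16662289]
hook [nan nan nan] 0
pos [ 0.6165 -0.2584  0.2145] turn [ 0.0009 -0.002   0.0007] now [-0.0418 -0.1199  0.0143] after turn [-0.0418 -0.1199  0.0145] F [-0.53  0.95 -0.46] M [ 0.03  0.05 -0.04] op 0.46039356840301077 t 6.8<string>:6: RuntimeWarning: Mean of empty slice.
  ret = um.true_divide(
```

View pics/s4.png

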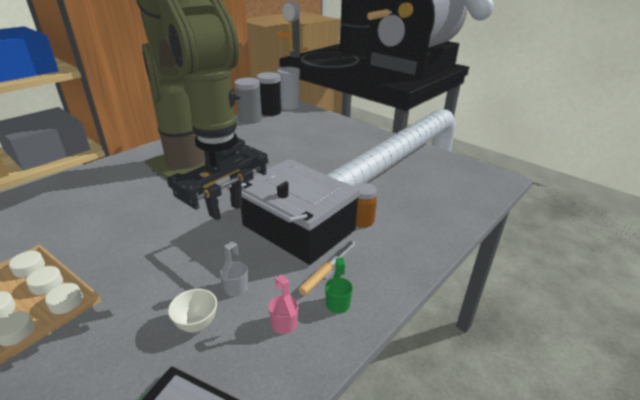

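The dipper stands upright at about (234,275), let go. Next is the bar.

Call:
{"api": "servo_tool", "payload": {"translation": [[-0.011, -0.03, 0], [-0.011, -0.03, 0], [-0.011, -0.03, 0], [-0.009, -0.03, 0.012], [0, 0, 0], [0, 0, 0]], "turn": [[0, 0, 0], [0, 0, 0], [0, 0, 0], [0, 0, 0], [0, 0, 0], [0, 0, 0]]}}

```text
clock: 7.6
tool_pos: [0.5698, -0.1407, 0.2007]
eef_rot: [1.0, 0.018, -0.0, 0.0]
contact_force: [0.4, 0.0, -0.1]
opening: 0.461
finger_force: 0.0
```

```bash
python3 -c "
from h import *
to(.5705,-.14,.146)"
```

```text
pos [ 0.5698 -0.1407  0.2007] turn [0.0008 0.0008 0.0001] now [ 0.0008 -0.0007  0.0547] after turn [ 0.0007 -0.0007  0.0547] F [ 0.4   0.03 -0.13] M [-0.02  0.01 -0.01] op 0.4608261142738274 t 7.6
```

Call:
{"api": "servo_tool", "payload": {"translation": [[0, 0, 0.02], [0, 0, 0.02], [0, 0, 0.016], [0, 0, 0], [0, 0, 0], [0, 0, 0], [0, 0, 0], [0, 0, 0]], "turn": [[0, 0, 0], [0, 0, 0], [0, 0, 0], [0, 0, 0], [0, 0, 0], [0, 0, 0], [0, 0, 0], [0, 0, 0]]}}

```text
clock: 8.6
tool_pos: [0.57, -0.1397, 0.1455]
eef_rot: [1.0, 0.018, 0.0, 0.0]
contact_force: [-0.7, 0.6, -0.0]
opening: 0.459
finger_force: 0.0
```

Call:
{"api": "servo_tool", "payload": {"translation": [[0, 0, 0], [0, 0, 0], [0, 0, 0], [0, 0, 0], [0, 0, 0]], "turn": [[0, 0, 0], [0, 0, 0], [0, 0, 0], [0, 0, 0], [0, 0, 0]], "grip": 0, "grip_force": 30}}

```text
clock: 9.22
tool_pos: [0.5699, -0.1419, 0.1452]
eef_rot: [1.0, 0.017, 0.0, 0.001]
contact_force: [0.5, -5.4, -1.8]
opening: 0.124
finger_force: 30.0
```

Call:
{"api": "servo_tool", "payload": {"translation": [[0, 0, -0.002], [0, 0, -0.002], [0, 0, 0]], "turn": [[0, 0, 0], [0, 0, 0], [0, 0, 0]]}}

```text
clock: 9.6
tool_pos: [0.5699, -0.1414, 0.1492]
eef_rot: [1.0, 0.017, 0.0, 0.001]
contact_force: [1.3, -5.2, -2.7]
opening: 0.124
finger_force: 30.0
```

Call:
{"api": "servo_tool", "payload": {"translation": [[0, 0, -0.002], [0, 0, 0]], "turn": [[0, 0, 0], [0, 0, 0]]}}

```text
clock: 9.85
tool_pos: [0.5699, -0.1413, 0.1503]
eef_rot: [1.0, 0.017, 0.0, 0.001]
contact_force: [3.2, -5.9, -9.3]
opening: 0.122
finger_force: 30.0
```

Call:
{"api": "servo_tool", "payload": {"translation": [[0, 0, -0.001], [0, 0, -0.001], [0, 0, 0]], "turn": [[0, 0, 0], [0, 0, 0], [0, 0, 0]]}}

```text
clock: 10.22
tool_pos: [0.5698, -0.1412, 0.1511]
eef_rot: [1.0, 0.017, -0.0, 0.001]
contact_force: [4.6, -6.5, -18.2]
opening: 0.127
finger_force: 30.0
```

The latch is caught: it stopped dead after about 5 mm with 18 N of pull. I'll lower the bar, let go and rise.

Call:
{"api": "servo_tool", "payload": {"translation": [[0, 0, 0.002], [0, 0, 0.004], [0, 0, 0]], "turn": [[0, 0, 0], [0, 0, 0], [0, 0, 0]]}}

```text
clock: 10.6
tool_pos: [0.5699, -0.1417, 0.1468]
eef_rot: [1.0, 0.017, 0.0, 0.001]
contact_force: [1.0, -6.0, -2.2]
opening: 0.121
finger_force: 30.0
```

Call:
{"api": "servo_tool", "payload": {"translation": [[0, 0, 0], [0, 0, 0], [0, 0, -0.02], [0, 0, -0.03], [0, 0, -0.02], [0, 0, 0], [0, 0, 0]], "turn": [[0, 0, 0], [0, 0, 0], [0, 0, 0], [0, 0, 0], [0, 0, 0.16], [0, 0, 0.16], [0, 0, 0.16]], "grip": 0.46}}

```text
clock: 11.48
tool_pos: [0.57, -0.1385, 0.2177]
eef_rot: [0.975, -0.222, 0.0, -0.001]
contact_force: [0.1, -0.4, -0.3]
opening: 0.459
finger_force: 0.0
```

```bash
python3 -c "
from h import *
s=dict(np.load('pics/t4.npz'));P=cloud(s)
m=(abs(P[...,0]-.565)<.04)&(abs(P[...,1]+.055)<.04)&(P[...,2]>.155);q=P[m];print(len(q),q.mean(0),q.min(0),q.max(0),np.median(q,0))
s=dict(np.load('pics/s4.npz'));P=cloud(s)
m=(abs(P[...,0]-.565)<.04)&(abs(P[...,1]+.055)<.04)&(P[...,2]>.155)&(P[...,2]<.18);q=P[m];print(len(q),q.mean(0),q.min(0),q.max(0))
to(.566,-.055,.215,-1.536);print(r.get_state()['q'])"
```

```text
56 [ 0.56828326 -0.05577914  0.17281944] [ 0.56398733 -0.07295067  0.15881445] [ 0.57262539 -0.03786018  0.1784749 ] [ 0.5675482  -0.05517614  0.1735946 ]
103 [ 0.57155807 -0.05914645  0.16665609] [ 0.56494351 -0.07568192  0.15518294] [ 0.5749925  -0.0396138   0.17563384]
pos [ 0.57   -0.1385  0.2177] turn [-1.4000e-03  8.0000e-04  1.0878e+00] now [-0.0397 -0.0735  0.0028] after turn [-0.0836  0.0011  0.0027] F [ 0.14 -0.4  -0.31] M [0.03 0.01 0.04] op 0.4592840901735342 t 11.475
[ 0.11797304  0.66189229  0.07306614  1.71718295 -0.06695273  0.76451694
 -1.79503222]
```

Call:
{"api": "servo_tool", "payload": {"translation": [[0, 0, 0], [0, 0, 0]], "turn": [[0, 0, 0.158], [0, 0, 0]]}}

```text
clock: 11.72
tool_pos: [0.5698, -0.1386, 0.2172]
eef_rot: [0.955, -0.295, -0.0, -0.0]
contact_force: [0.8, -0.0, -0.0]
opening: 0.46
finger_force: 0.0
```

```bash
python3 -c "
from h import *
to(.568,-.055,.215,-1.536);print(r.get_state()['q'])"
```

```text
pos [ 0.5698 -0.1386  0.2172] turn [-0.000e+00  7.000e-04  9.367e-01] now [-0.0487 -0.068   0.0023] after turn [-0.0836 -0.0011  0.0022] F [ 0.8  -0.05 -0.04] M [ 0.06 -0.01  0.01] op 0.45988962167805886 t 11.725
[ 0.09087398  0.66501852  0.11939738  1.71873859 -0.107178    0.76457506
 -1.90756116]
```

Call:
{"api": "servo_tool", "payload": {"translation": [[0, 0, 0], [0, 0, 0], [0, 0, 0], [0, 0, 0], [0, 0, 0], [0, 0, 0], [0, 0, 0], [0, 0, 0], [0, 0, 0], [0, 0, 0]], "turn": [[0, 0, -0.18], [0, 0, -0.18], [0, 0, -0.18], [0, 0, -0.18], [0, 0, -0.18], [0, 0, -0.18], [0, 0, -0.18], [0, 0, -0.18], [0, 0, -0.18], [0, 0, -0.18]]}}

```text
clock: 12.98
tool_pos: [0.5699, -0.1394, 0.2174]
eef_rot: [0.823, 0.568, 0.0, 0.0]
contact_force: [-0.1, 0.5, -0.5]
opening: 0.457
finger_force: 0.0
```

```bash
python3 -c "
from h import *
to(.568,-.055,.215,1.606);print(r.get_state()['q'])"
```

```text
pos [ 0.5699 -0.1394  0.2174] turn [ 4.000e-04 -3.000e-04 -3.985e-01] now [ 0.0782 -0.0317  0.0025] after turn [0.0844 0.0011 0.0024] F [-0.06  0.46 -0.52] M [-0.03 -0.06 -0.03] op 0.4573614501863659 t 12.975
[ 0.40113422  0.68521557 -0.41475635  1.7014061   0.35268248  0.82923054
 -0.53430854]
```

Call:
{"api": "servo_tool", "payload": {"translation": [[0, 0, 0], [0, 0, 0], [0, 0, 0], [0.03, 0, 0], [0.03, 0, 0], [0.024, 0.001, 0], [0, 0, 0], [0, 0, 0]], "turn": [[0, 0, -0.14], [0, 0, -0.14], [0, 0, -0.11], [0, 0, 0], [0, 0, 0], [0, 0, 0], [0, 0, 0], [0, 0, 0]]}}

```text
clock: 13.98
tool_pos: [0.5694, -0.0572, 0.2172]
eef_rot: [0.701, 0.713, -0.0, 0.0]
contact_force: [0.6, -0.2, 0.2]
opening: 0.461
finger_force: 0.0
```

```bash
python3 -c "
from h import *
to(.568,-.0555,.151,1.606);print(r.get_state()['q'])"
```

```text
pos [ 0.5694 -0.0572  0.2172] turn [-0.0001  0.0012 -0.0181] now [ 0.0018 -0.0013  0.0662] after turn [ 0.0017 -0.0013  0.0662] F [ 0.64 -0.24  0.2 ] M [-0.   -0.09 -0.03] op 0.4613771550718985 t 13.975
[ 0.31817047  0.68286858 -0.51283711  1.74202542  0.43395087  0.83178022
 -0.37921512]
```

Call:
{"api": "servo_tool", "payload": {"translation": [[0.002, -0.001, 0.01], [0, 0, 0.02], [0, 0, 0.02], [0, 0, 0.015], [0, 0, 0], [0, 0, 0]], "turn": [[0, 0, -0.018], [0, 0, 0], [0, 0, 0], [0, 0, 0], [0, 0, 0], [0, 0, 0]]}}

```text
clock: 14.72
tool_pos: [0.5688, -0.0538, 0.1526]
eef_rot: [0.695, 0.719, 0.0, 0.0]
contact_force: [-0.0, 0.5, -0.2]
opening: 0.463
finger_force: 0.0
```

Call:
{"api": "servo_tool", "payload": {"translation": [[0, 0, 0], [0, 0, 0], [0, 0, 0], [0, 0, 0], [0, 0, 0]], "turn": [[0, 0, 0], [0, 0, 0], [0, 0, 0], [0, 0, 0], [0, 0, 0]], "grip": 0, "grip_force": 20}}

```text
clock: 15.35
tool_pos: [0.5677, -0.0538, 0.1524]
eef_rot: [0.695, 0.719, -0.001, -0.0]
contact_force: [-3.5, 0.5, 5.6]
opening: 0.109
finger_force: 20.0
```

The knob is gripped at about 10 mm, so I'll turn it anticlockwise (negative about tool z).

Call:
{"api": "servo_tool", "payload": {"translation": [[0, 0, 0], [0, 0, 0], [0, 0, 0], [0, 0, 0], [0, 0, 0], [0, 0, 0], [0, 0, 0], [0, 0, 0], [0, 0, 0], [0, 0, 0]], "turn": [[0, 0, -0.14], [0, 0, -0.14], [0, 0, -0.14], [0, 0, -0.14], [0, 0, -0.14], [0, 0, -0.14], [0, 0, -0.14], [0, 0, -0.14], [0, 0, -0.14], [0, 0, 0]]}}

```text
clock: 16.6
tool_pos: [0.5649, -0.056, 0.1523]
eef_rot: [0.138, 0.99, -0.003, -0.003]
contact_force: [-10.8, -3.4, 13.2]
opening: 0.114
finger_force: 20.0
```

Call:
{"api": "servo_tool", "payload": {"translation": [[0, 0, 0], [0, 0, 0], [0, 0, 0], [0, 0, -0.02], [0, 0, -0.03], [0, 0, -0.02], [0, 0, 0]], "turn": [[0, 0, 0], [0, 0, 0], [0, 0, 0], [0, 0, 0], [0, 0, 0], [0, 0, 0], [0, 0, 0]], "grip": 0.46}}

```text
clock: 17.48
tool_pos: [0.5695, -0.0534, 0.2242]
eef_rot: [0.138, 0.99, 0.0, 0.002]
contact_force: [-0.1, 0.4, -0.5]
opening: 0.465
finger_force: 0.0
```

```bash
python3 -c "
from h import *
to(.5705,-.141,.215,3.1766);print(r.get_state()['q'])
s=snap('scene','s6');c=s['img'][130:280,190:370,::-1]; cv2.imwrite('pics/c6.png',cv2.resize(c,None,fx=4,fy=4,interpolation=cv2.INTER_CUBIC))
"
```

```text
pos [ 0.5695 -0.0534  0.2242] turn [ 0.0005  0.0039 -0.3111] now [-0.0248 -0.084   0.0092] after turn [ 0.0021 -0.0876  0.0092] F [-0.11  0.42 -0.5 ] M [ 0.03 -0.19 -0.01] op 0.46497115899451374 t 17.475
[ 0.49841949  0.76122024 -0.87321003  1.72940415  0.68941725  0.98295622
  0.6543487 ]
```

View pics/c6.png

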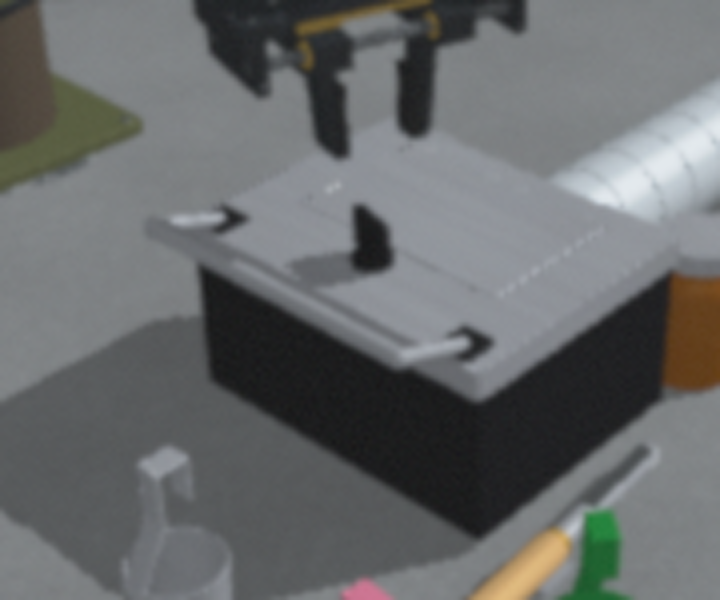

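The knob at (370,240) in the crop has turned; the lid is shut and the dipper stands at (180,540). Back to the bar.

Call:
{"api": "servo_tool", "payload": {"translation": [[0, 0, 0], [0, 0, 0], [0.001, -0.03, 0], [0.001, -0.03, 0], [0, -0.028, 0.009], [0, 0, 0], [0, 0, 0]], "turn": [[0, 0, -0.155], [0, 0, -0.155], [0, 0, 0], [0, 0, 0], [0, 0, 0], [0, 0, 0], [0, 0, 0]]}}

```text
clock: 18.4
tool_pos: [0.5691, -0.1404, 0.2129]
eef_rot: [-0.018, 1.0, 0.001, -0.0]
contact_force: [-0.5, 0.8, -0.0]
opening: 0.459
finger_force: 0.0
```

```bash
python3 -c "
from h import *
to(.5705,-.1415,.1455,3.1766);print(r.get_state()['q'])"
```

```text
pos [ 0.5691 -0.1404  0.2129] turn [ 0.0014 -0.0006  0.0005] now [-0.0014 -0.0013  0.0674] after turn [-0.0013 -0.0012  0.0674] F [-0.47  0.78 -0.  ] M [ 0.08 -0.18 -0.02] op 0.45899174332082493 t 18.4
[ 0.67159232  0.82465883 -0.9507968   1.69188077  0.76340714  1.04065078
  1.0666422 ]
```

Call:
{"api": "servo_tool", "payload": {"translation": [[-0.001, -0.001, 0.01], [0, 0, 0.02], [0, 0, 0.02], [0, 0, 0.0175], [0, 0, 0], [0, 0, 0]], "turn": [[0, 0, 0], [0, 0, 0], [0, 0, 0], [0, 0, 0], [0, 0, 0], [0, 0, 0]]}}

```text
clock: 19.15
tool_pos: [0.5708, -0.1425, 0.146]
eef_rot: [-0.017, 1.0, 0.0, 0.0]
contact_force: [0.3, -1.2, -0.0]
opening: 0.459
finger_force: 0.0
```

Call:
{"api": "servo_tool", "payload": {"translation": [[0, 0, 0], [0, 0, 0], [0, 0, 0], [0, 0, 0], [0, 0, 0]], "turn": [[0, 0, 0], [0, 0, 0], [0, 0, 0], [0, 0, 0], [0, 0, 0]], "grip": 0, "grip_force": 30}}

```text
clock: 19.77
tool_pos: [0.5706, -0.1419, 0.1461]
eef_rot: [-0.017, 1.0, 0.001, 0.0]
contact_force: [-0.6, 2.1, 1.9]
opening: 0.125
finger_force: 30.0
```

Call:
{"api": "servo_tool", "payload": {"translation": [[0, 0, -0.003], [0, 0, -0.003], [0, 0, -0.002], [0, 0, 0]], "turn": [[0, 0, 0], [0, 0, 0], [0, 0, 0], [0, 0, 0]]}}

```text
clock: 20.27
tool_pos: [0.5705, -0.141, 0.1536]
eef_rot: [-0.018, 1.0, 0.001, 0.0]
contact_force: [1.2, 4.8, -5.0]
opening: 0.117
finger_force: 29.9
```

The lid comes up freely now. Swing it along its arc.

Call:
{"api": "servo_tool", "payload": {"translation": [[0, 0.0033, -0.0179], [0, 0.0046, -0.0176], [0, 0.006, -0.0172], [0, 0.0073, -0.0167], [0, 0, 0]], "turn": [[0, 0, 0], [0, 0, 0], [0, 0, 0], [0, 0, 0], [0, 0, 0]]}}

```text
clock: 20.9
tool_pos: [0.5698, -0.1204, 0.2235]
eef_rot: [-0.018, 1.0, 0.0, 0.0]
contact_force: [2.0, 5.6, -7.3]
opening: 0.127
finger_force: 30.0
```

```bash
python3 -c "
from h import *
to(.5705,-.1415,.1455,3.1766);print(r.get_state()['q'])"
```

```text
pos [ 0.5698 -0.1204  0.2235] turn [0.0009 0.0009 0.0008] now [ 0.0001 -0.0212  0.078 ] after turn [ 0.     -0.0211  0.078 ] F [ 2.03  5.6  -7.25] M [ 0.96 -0.58  0.  ] op 0.12727553021995766 t 20.9
[ 0.64406658  0.80629844 -0.95778863  1.69394102  0.74782029  1.04932461
  1.04113075]
```

Call:
{"api": "servo_tool", "payload": {"translation": [[0, 0.0083, -0.0161], [0, 0.0095, -0.0154], [0, 0.0107, -0.0146], [0, 0.0118, -0.0137], [0, 0.0128, -0.0127], [0, 0.0138, -0.0117], [0, 0, 0], [0, 0, 0], [0, 0, 0]], "turn": [[0, 0, 0], [0, 0, 0], [0, 0, 0], [0, 0, 0], [0, 0, 0], [0, 0, 0], [0, 0, 0], [0, 0, 0], [0, 0, 0]]}}

```text
clock: 22.02
tool_pos: [0.5675, -0.0568, 0.3072]
eef_rot: [-0.016, 1.0, -0.001, -0.0]
contact_force: [1.2, -5.1, 2.1]
opening: 0.124
finger_force: 30.0
```

```bash
python3 -c "
from h import *
to(.5705,-.1415,.1455,3.1766);print(r.get_state()['qd'])
s=snap('scene','s8')
"
```

```text
pos [ 0.5675 -0.0568  0.3072] turn [-0.0025 -0.0003 -0.0031] now [-0.0003 -0.0844  0.1619] after turn [-0.     -0.0848  0.1617] F [ 1.19 -5.13  2.06] M [-1.19 -0.31 -0.02] op 0.12418708677462935 t 22.025
[-0.0001693   0.00226425 -0.00156091 -0.00229028  0.00043861  0.00302523
 -0.00207892]
```

View pics/s8.png

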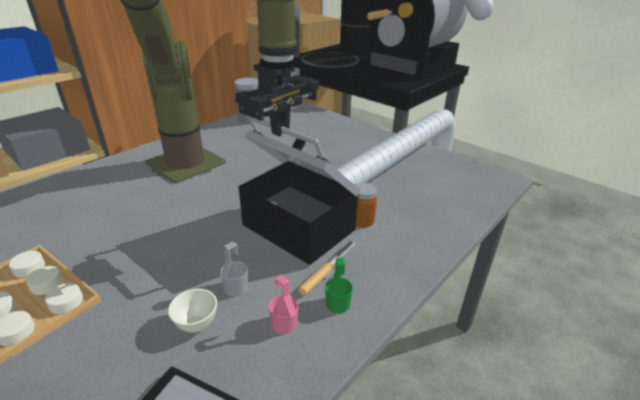

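The lid stands about half open, held at the bar (about (300,130)). The dipper is upright at (234,272), and the jar, bowl and sampler haven't moved. The arm is still, so I'll hand in.

```bash
python3 -c "
from h import *
print(r.finish_job())"
```

```text
the job is handed in; nothing more can be done
None
```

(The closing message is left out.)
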